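# Brake pad gap check with a feeler blade

### The arm

A 6-joint arm with a two-finger parallel gripper is mounted at the origin on the work surface. World frame = base frame: x ahead of the robot, y to its left, z up, the work surface at z = 0. Lengths are in m, angles in degrees, forces in N, time in s.
With the tool pointing down it reaches from about 0.375 to 0.9 m from the base axis. Payload 3.1 kg.
Tool frame: the origin (TCP) lies on the centre line of the jaws, within the pads' length; the fingertips stand 22 mm ahead of it and the grasp point (between the pads) lies 3 mm ahead of it; z points along the fingers, y is the line along which they close (so a half turn about z gives the same grasp; the last joint's range is limited). The gripper opens to 87 mm and grips with 3 to 60 N. Pads are 19 mm wide; open, the fingers measure 117 mm over their backs; the gripper's body (75 mm by 190 mm) begins 51 mm behind the grasp point.
Start: joints at [-86.603, 30.224, 82.088, -0, 67.689, -10.227], TCP at [0.147, -0.607, 0.223] pointing down, gripper open.
Joint ranges: [-176.69, 176.69], [-43.24, 126.21], [12.49, 139.97], [-82, 262], [0, 151.66], [-163.58, 163.58]. Speed limits (degrees/s): [159.86, 159.86, 180, 180, 180, 180].

### API

Orientations are given as a 3x3 rotation matrix whose columns are the frame's x, y, z axes.
In Python, from rig import * gives the robot as it stands.
- The arm moves only by the shell command python3 -m jog 'ROWS'. ROWS is text: rows parted by semicolons, each of 7 numbers parted by spaces: the shift along the tool's x, y, z in mm, then the turn, a rotation vector about the tool's x, y, z in rad, then the finger opening in mm, from 0 to 87. In form: tx ty tz ax ay az fingers; .... A call has 1 to 12 rows; each row shifts and turns the commanded pose from where the row before left it, along the tool's axes as they then stand; what a row does not reach is not made up. A row lasts 1/8 s, in which the tool goes at most 62.5 mm and 10.7 degrees, less where a joint would pass 70% of its speed; a pose out of reach is approached as far as the arm can. A call with a gripper value outside its range is refused whole. The fingers move at their own pace and stop on an object; the grip force is fixed at half the most. Time passes only in rows, so rows that do not move let the fingers close. It gives the time, the measured TCP pose, the force, the opening and the grip force at its end, in the units of the state.
- read_state(): the state, without advancing time (a new reading comes with each control period).
- capture(name): name is "side" or "top" or "wrist"; returns a dict with "color" (480x640x3 uint8, red, green, blue), "camera_matrix" (3x3 intrinsics, pixels), "distortion" ([k1, k2, p1, p2, k3] as OpenCV has them; the pictures are not rectified), "R" (3x3) and "t" (3): a world point X has camera coordinates R X + t. Camera axes: x right, y down, z forward; pixel columns grow to the right and rows downward; lengths in m; the calibration is good to about 2 mm. A picture is of the moment at which its call begins. There is no depth.
- hand_in(): hands the job in; it is judged then, once.
Trained networks look in the newest picture that a camera, given by its name, has taken for a name from the list of things; names that differ only in an ending like _2 or _b are one class to them, and where a whole thing is asked for, a point or a joint stands for the part that bears it (a point fixed in the world has none). Each returns a list of dicts, best first, with "conf" (0 to 1); they miss things now and then, are a little off and sometimes report something else, mostly with a low value. They report only what shows in the picture. A call takes as long as a camera call.
- find_in(camera, target): "at" ([x, y, z] in m, in world coordinates, good to about 4 mm: the middle of the surface that is visible of it).
- trace(camera, target): "pixels" (480x640 bool, what is visible of it).
- place_of(camera, target): "at" ([x, y, z] in m, in world coordinates, good to about 4 mm: a listed point, or the origin of a listed thing).
The state is a dict: "time_s": time; "joint_positions": joint angles; "qvel": joint speeds; "tau": joint torques, N m; "position": TCP position; "tcp_rot": TCP orientation; "force": force on the tool from outside, world axes, zero at the start; "moment": the same for the moment, N m; "opening": opening from 0.0 (shut) to 1.0 (fully open); "grasp_force": force on a finger pad.
Only numpy, scipy, OpenCV 4.12 (cv2) and the standard library are available. Lean on these libraries where they do the work, as an engineer would, in place of code of your own. Each camera call takes 0.05 s, during which the arm holds its last target. There are 200 camera calls.

### The job

Fold the blue cover of the brake caliper stand back by its yellow tab until it stands upright, and let go of it. Then draw the orange-handled feeler blade out of its holder and slide it, upright, straight down between the steel shoe and the black pad until it drags snugly, without forcing it or pushing it out below the pad. Finish while still holding the blade by its handle at that depth, with the cover still upright and the other things on the bench left alone.

Things in the scene. Friction and masses are not known exactly. Their poses are not given: they have to be found in the camera images.
- stand: grey brake caliper stand, fixed, base 150 x 150 x 14 mm. Origin on the table, z up. The gap between shoe and pad runs along its x axis. An 88 mm high wall along x at y = +84 mm carries the cover's hinge; apart from the cover nothing is higher than 96 mm. Above the base, stand and caliper end at y = -30 mm on the -y side.
- cover (a joint): angle of the blue cover about its hinge (rad): 0 shut (level over the gap), 1.57 standing upright, 2.2 end of travel. It starts nearly shut. Upright, its tab reaches 234 mm above the table. The hinge is stiff: the cover stays where it is left and needs about 2 N at the tab.
- cover_hinge (a point): point on the cover's hinge line, above the middle of the stand's wall (stand frame x 0, y +84 mm, z 94 mm). The hinge line runs along the stand's x axis; the shut cover reaches from it towards the stand's -y.
- cover_tab (a point): grip point on the yellow tab in the middle of the cover's free edge, 126 mm from the hinge line. The tab is 24 mm wide along the hinge direction, 8 mm thick, and sticks out from 98 to 140 mm from the hinge line, in the plane of the cover (4.5 mm above the hinge line when shut). The blue panel is 110 mm wide along the hinge.
- shoe: bright steel shoe, the other plate: upright, 76 mm long (x), flat face looking to +y at its own y = 0, from z = 35 to 85 mm, small outward flare above. Axes as the stand's, origin at table height. Part of the red caliper, which floats along y up to 12 mm either way on its pins and so centres itself on a blade.
- pad: black brake pad facing the shoe, 70 mm long (x), tapered, sprung towards the shoe. The gap is 10 to 12 mm at the top and narrows by 0.2 mm per mm of depth down to the pad's lower edge, 50 mm below the mouth. The blade touches both plates 30 to 40 mm down; then the pad yields (2 N preload, 2 N/mm) and drag grows. Snug: 3 to 7 N of drag while moving. Axes and origin as the shoe's.
- gap (a point): middle of the mouth of the gap: half-way along x, 5.5 mm from the shoe's face, level with the plates' upper edge (85 mm above the table). Moves with the floating caliper.
- holder: grey block 70 x 60 x 90 mm (x, y, z) on a black foot 110 x 90 mm, fixed, with an upright slot in its top in which the blade stands. Origin on the table under its centre; the slot's long side lies along its x.
- blade: feeler blade, steel strip 20 mm wide (x), 4 mm thick (y), 85 mm long, with an orange handle on top, 34 mm (x) x 14 mm (y) x 44 mm high (from z = 85 to 129 mm). Origin at the middle of the strip's lower tip, z up along the blade to the handle; about 90 g. At the start it stands upright in the holder, tip 5 mm above the table, with the handle's underside resting on the block's top.
- tray: bystander: blue tray 140 x 120 x 35 mm with two spare pads; origin under its centre
- rotor: bystander: steel brake disc 250 mm across, 20 mm thick, lying flat
- wrench: bystander: wrench 200 mm long, lying flat
- can: bystander: green can, 64 mm across, 170 mm high
- mug: bystander: blue mug, 80 mm across, 90 mm high
- bearing: bystander: steel bearing ring, 62 mm across, 18 mm high, lying flat
- trophy: bystander: golden trophy cup, 112 mm across, 220 mm high

How it is judged (in metres and radians):
On the way, in this order (a step that is already met when the one before it is completed fails the run):
1. the cover stands upright and the fingers have let go of it (value of joint cover between 1.34 and 1.8 rad and contact force between the fingers and cover below 0.2 N), for 0.2 s.
2. the blade is drawn right out of its holder, in the fingers (height (world z) of blade above 0.095 m and contact force between the fingers and blade above 3 N), for 0.2 s.
At the end, for the whole second after the job is handed in: Blade held at rest in the fingers, upright (8 deg), along the gap (11 deg), tip 22 to 52 mm below the mouth and within 26 mm of the gap's middle, pressed by the pad with 1.5 to 7.5 N and by the shoe with over 1 N; cover upright (77 to 103 deg), not held (all of step 1 and contact force between blade and pad between 1.5 and 7.5 N and contact force between blade and shoe above 1 N and z of blade in the frame of gap between -0.052 and -0.022 m and x of blade in the frame of gap between -0.026 and 0.026 m and angle between blade's own z axis and vertical below 0.14 rad and angle between the x axis of blade and the x axis of stand, either way round below 0.2 rad and contact force between the fingers and blade above 3 N and linear speed of blade below 0.01 m/s); the arm keeps its last pose, push and grip.
It fails at once if the blade is forced (over 20 N on pad or shoe) (contact force between blade and pad above 20 N or contact force between blade and shoe above 20 N).
It fails at once if a bystander is moved by more than 3 cm (distance of any of tray, rotor, wrench, can, mug, bearing, trophy from where it was at the start of the episode above 0.03 m).
It also fails if it takes over 61 s, if anything falls off the work surface, if the arm or the gripper's body presses on something with over 40 N, if the wrist force passes 120 N, or if a joint passes its speed limit or range.

## Working session

There is one attempt and no reset: what is moved stays moved. The work goes in short steps, Python scripts to look and compute and a shell command to move; the robot and the scene stay as the last step left them, time stands still between calls to the robot, and variables do not carry over. Pictures are saved under pics/ and viewed, at most 10 in all, crops included, and the job is handed in when it is done.

```bash
mkdir -p pics; cat > h.py <<'E'
from rig import *
import numpy as np, cv2
def save(cam,name):
    c=capture(cam); cv2.imwrite(f'pics/{name}.png',c['color'][:,:,::-1]); return c
E
python3 - <<'E'
from h import *
s=read_state(); print(s['time_s'],s['position'],np.round(s['tcp_rot'],3).tolist(),s['opening'])
for cam in ('top','side','wrist'):
    c=save(cam,cam+'0'); print(cam,'campos',np.round(-c['R'].T@c['t'],3))
    for n in ['stand','cover_hinge','cover_tab','gap','holder','blade','tray','rotor','wrench','can','mug','bearing','trophy']:
        r=place_of(cam,n)
        if r: print(n,[(np.round(q['at'],3).tolist(),round(q['conf'],2)) for q in r[:2]])
E
```

```text
0.0 [ 0.1471996  -0.60668003  0.22227069] [[0.972, 0.236, -0.0], [0.236, -0.972, 0.002], [0.0, -0.002, -1.0]] 1.0027600117533528
top campos [ 4.58e-01 -1.00e-03  1.59e+00]
stand [([0.603, -0.014, -0.001], 0.87)]
cover_hinge [([0.578, 0.07, 0.092], 0.78)]
cover_tab [([0.612, -0.042, 0.147], 0.61), ([0.515, 0.589, 0.001], 0.29)]
gap [([0.516, 0.589, -0.001], 0.61), ([0.602, -0.005, 0.08], 0.41)]
holder [([0.47, 0.296, 0.0], 0.81), ([0.604, -0.015, 0.001], 0.26)]
blade [([0.466, 0.296, 0.004], 0.61)]
tray [([0.49, -0.292, -0.005], 0.78), ([0.576, 0.071, 0.092], 0.57)]
rotor [([0.51, 0.588, 0.001], 0.61)]
wrench [([0.783, -0.005, 0.001], 0.87), ([0.688, 0.295, -0.0], 0.23)]
can [([0.69, 0.298, -0.002], 0.92)]
mug [([0.451, -0.614, 0.001], 0.38), ([0.605, -0.014, 0.002], 0.28)]
bearing [([0.493, -0.289, -0.005], 0.61), ([0.738, -0.248, 0.003], 0.46)]
trophy [([0.447, -0.611, -0.0], 0.96), ([0.494, -0.292, -0.005], 0.74)]
side campos [ 0.33  -1.014  0.984]
stand [([0.605, -0.013, -0.003], 0.58)]
cover_hinge [([0.576, 0.074, 0.095], 0.9), ([0.603, -0.011, -0.002], 0.34)]
cover_tab [([0.612, -0.04, 0.145], 0.7)]
gap [([0.598, -0.007, 0.082], 0.83), ([0.692, 0.294, 0.002], 0.34)]
holder [([0.468, 0.293, -0.002], 0.68)]
tray [([0.492, -0.292, -0.003], 0.68), ([0.736, -0.246, -0.0], 0.51)]
wrench [([0.777, -0.003, 0.001], 0.67), ([0.564, -0.442, -0.001], 0.62)]
can [([0.692, 0.293, -0.001], 0.58), ([0.607, -0.043, 0.143], 0.54)]
mug [([0.562, -0.442, -0.005], 0.96)]
bearing [([0.737, -0.244, 0.002], 0.94)]
wrist campos [ 0.222 -0.589  0.384]
```

View pics/top0.png

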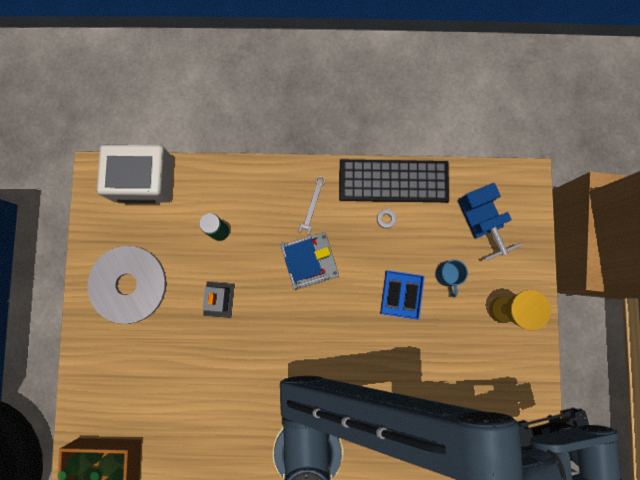

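View pics/side0.png

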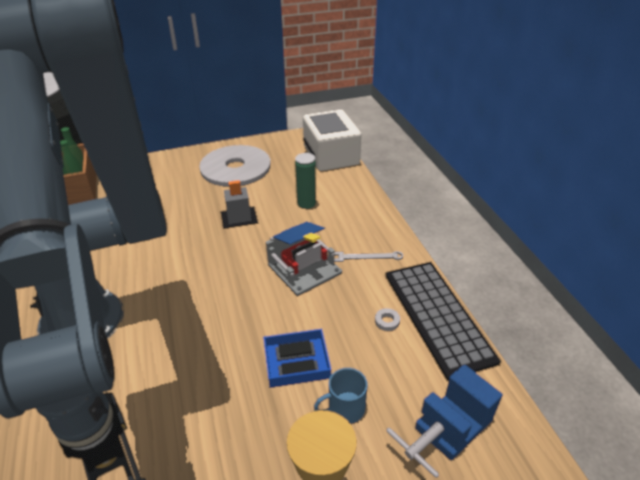

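The top view shows the stand at (312,262), its cover partly open with the tab at (322,254), and the blade handle at (212,298). The side view shows the cover tab at (310,238), which fits about 22° open. I'll push the tab up from below with closed fingers tilted 45°.

```bash
cat >> h.py <<'E'
from scipy.spatial.transform import Rotation as Ro
S=np.array([.604,-.0135,0]); YAW=np.radians(17.4)
def stand(): return Ro.from_euler('z',YAW).as_matrix()
def toolrot(tilt, yaw=None):   # tool down, x along stand x, tilted so that z leans to stand +y
    yaw=YAW if yaw is None else yaw
    return Ro.from_euler('z',yaw).as_matrix()@np.diag([1,-1,-1.])@Ro.from_euler('x',tilt,degrees=True).as_matrix()
def steps(wps):
    """wps: list of (pos world, R); prints tool-frame shift mm + rotvec for each leg from the present pose"""
    s=read_state(); p,R=np.array(s['position']),np.array(s['tcp_rot'])
    for q,Q in wps:
        print(np.round(R.T@(q-p)*1000,1), np.round(Ro.from_matrix(R.T@Q).as_rotvec(),3)); p,R=q,Q
E
python3 - <<'E'
from h import *
W=lambda y,z: S+stand()@np.array([-.002,y/1000,z/1000])
T=toolrot(45)
p=np.array(read_state()['position'])
steps([(p+[0,0,.12],np.array(read_state()['tcp_rot'])),(W(-150,300),toolrot(0)),(W(-150,300),T),(W(-105,125),T),(W(-64,143),T),(W(-21,178),T),(W(18,210),T),(W(60,217),T)])
E
```

```text
[   0.   -0. -120.] [0. 0. 0.]
[ 591.6 -319.7   43.3] [-0.    -0.    -0.066]
[0. 0. 0.] [ 0.785 -0.     0.   ]
[  0.   91.9 155.6] [0. 0. 0.]
[ -0.  -41.7  16.3] [0. 0. 0.]
[  0.  -55.2   5.7] [0. 0. 0.]
[ -0.  -50.2   4.9] [0. 0. 0.]
[ -0.  -34.6  24.7] [0. 0. 0.]
```

```bash
python3 -m jog '0 0 -40 0 0 0 0; 0 0 -40 0 0 0 0; 0 0 -40 0 0 0 0'
```

```text
time_s: 2.48
position: [0.1472, -0.6072, 0.3444]
tcp_rot: [[0.972, 0.236, -0.0], [0.236, -0.972, 0.0], [0.0, -0.0, -1.0]]
force: [-1.1, -0.1, -0.2]
opening: 0.745
grasp_force: 0.0
```

```bash
python3 -m jog '49.3 -26.6 3.6 0 0 0 0; 49.3 -26.6 3.6 0 0 0 0; 49.3 -26.6 3.6 0 0 0 0; 49.3 -26.6 3.6 0 0 0 0; 49.3 -26.6 3.6 0 0 0 0; 49.3 -26.6 3.6 0 0 0 0; 49.3 -26.6 3.6 0 0 0 0; 49.3 -26.6 3.6 0 0 0 0; 49.3 -26.6 3.6 0 0 0 0; 49.3 -26.6 3.6 0 0 0 0; 49.3 -26.6 3.6 0 0 0 0; 49.3 -26.6 3.6 0 0 -0.066 0'; python3 -m jog '0 0 0 0.131 0 0 0; 0 0 0 0.131 0 0 0; 0 0 0 0.131 0 0 0; 0 0 0 0.131 0 0 0; 0 0 0 0.131 0 0 0; 0 0 0 0.131 0 0 0; 0 0 0 0 0 0 0'; python3 - <<'E'
from h import *
W=lambda y,z: S+stand()@np.array([-.002,y/1000,z/1000])
T=toolrot(45)
steps([(W(-105,125),T)])
E
```

```text
time_s: 3.98
position: [0.6483, -0.1565, 0.3]
tcp_rot: [[0.954, 0.301, 0.0], [0.301, -0.954, -0.0], [0.0, 0.0, -1.0]]
force: [0.6, -0.8, 0.0]
opening: 0.006
grasp_force: 0.0
time_s: 4.85
position: [0.6466, -0.1595, 0.2968]
tcp_rot: [[0.955, 0.207, -0.213], [0.297, -0.674, 0.676], [-0.004, -0.709, -0.705]]
force: [0.2, 0.8, 0.5]
opening: 0.004
grasp_force: 0.0
[  1.5  88.7 154.5] [-0.003  0.001 -0.004]
```

```bash
python3 -m jog '0 45 0 0 0 0 0; 0 44 0 0 0 0 0; 0 0 39 0 0 0 0; 0 0 39 0 0 0 0; 0 0 39 0 0 0 0; 1.5 0 38 0 0 0 0; 0 0 0 0 0 0 0'; python3 -m jog '0 -21 8 0 0 0 0; 0 -21 8 0 0 0 0; 0 -18 2 0 0 0 0; 0 -18 2 0 0 0 0; 0 -19 2 0 0 0 0; 0 0 0 0 0 0 0'; python3 - <<'E'
from h import *
W=lambda y,z: S+stand()@np.array([-.002,y/1000,z/1000])
T=toolrot(45)
steps([(W(-21,178),T),(W(18,210),T),(W(60,217),T)])
save('side','side1')
E
```

```text
time_s: 5.72
position: [0.633, -0.1096, 0.1271]
tcp_rot: [[0.953, 0.212, -0.217], [0.303, -0.673, 0.675], [-0.003, -0.709, -0.705]]
force: [-0.1, -0.2, 0.5]
opening: 0.006
grasp_force: 0.0
time_s: 6.48
position: [0.6094, -0.0317, 0.1821]
tcp_rot: [[0.954, 0.214, -0.211], [0.3, -0.675, 0.674], [0.002, -0.706, -0.708]]
force: [-0.1, -0.3, -0.6]
opening: 0.006
grasp_force: 0.0
[-1.8  4.4  1.5] [ 0.001 -0.     0.002]
[ -0.  -50.2   4.9] [0. 0. 0.]
[ -0.  -34.6  24.7] [0. 0. 0.]
```

View pics/side1.png

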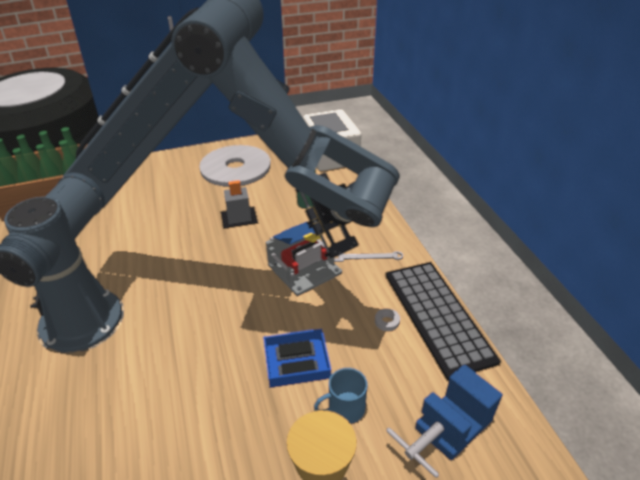

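The fingers look to be at (340,243), right of the tab at (309,240), and no force shows. I'll project the TCP and zoom in.

```bash
cat >> h.py <<'E'
def proj(c,X):
    return cv2.projectPoints(np.atleast_2d(X).astype(float),cv2.Rodrigues(c['R'])[0],c['t'],c['camera_matrix'],np.array(c['distortion']))[0][:,0]
E
python3 - <<'E'
from h import *
s=read_state();c=capture('side')
p=np.array(s['position']);R=np.array(s['tcp_rot'])
print(proj(c,[p,p+.022*R[:,2],p-.1*R[:,2]]), s['joint_positions'])
for cam in('side','top'):
    if cam=='top': capture('top')
    print(place_of(cam,'cover_tab')[:2],place_of(cam,'cover_hinge')[:1])
cv2.imwrite('pics/z1.png',cv2.resize(c['color'][180:300,240:400,::-1],None,fx=5,fy=5,interpolation=cv2.INTER_CUBIC))
E
```

```text
[[311.55718187 224.26923713]
 [308.22335479 226.01784669]
 [328.09329493 215.59914344]] [-28.37221128  45.42435513  73.62922232  29.68529295  95.67057105
  37.72743002]
[{'at': [0.6098, -0.0411, 0.1431], 'conf': 0.78}, {'at': [0.7817, -0.0034, -0.0026], 'conf': 0.33}] [{'at': [0.5789, 0.0688, 0.0931], 'conf': 0.92}]
[{'at': [0.6147, -0.0415, 0.142], 'conf': 0.89}] [{'at': [0.5741, 0.0699, 0.0905], 'conf': 0.73}]
```

View pics/z1.png

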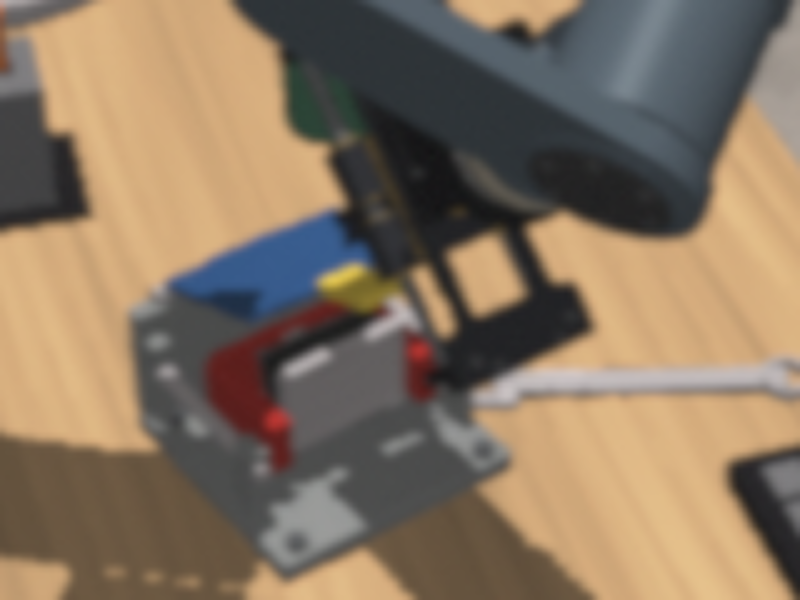

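```bash
python3 - <<'E'
from h import *
C={}
for cam in('side','top'):
    c=C[cam]=capture(cam); 
    m=trace(cam,'cover_tab')
    hsv=cv2.cvtColor(c['color'],cv2.COLOR_RGB2HSV)
    y=(hsv[...,0]>22)&(hsv[...,0]<34)&(hsv[...,1]>170)&(hsv[...,2]>90)
    u=proj(c,[[.611,-.041,.144]])[0]; h=y.copy(); h[:]=False
    h[int(u[1])-25:int(u[1])+25,int(u[0])-25:int(u[0])+25]=1
    v,x=np.nonzero(y&h); print(cam,'net->px',u,'yellow',x.mean(),v.mean(),x.min(),x.max(),v.min(),v.max(),len(x))
    for th in (0,5,10,15,20,25,30):
        a=np.radians(th); 
        q=[S+stand()@np.array([0,.084-d*np.cos(a)+.0045*np.sin(a),.094+d*np.sin(a)+.0045*np.cos(a)]) for d in (.098,.14)]
        print(th,proj(c,q).round(1).tolist())
E
```

```text
<stdin>:10: RuntimeWarning: Mean of empty slice.
  ret = ret.dtype.type(ret / rcount)
Traceback (most recent call last):
ValueError: zero-size array to reduction operation minimum which has no identity
```

```bash
python3 - <<'E'
from h import *
for cam in('side','top'):
    c=capture(cam)
    if cam=='top': c0=c; im=cv2.imread('pics/top0.png')[:,:,::-1]
    else: im=cv2.imread('pics/side0.png')[:,:,::-1]
    b=im.astype(int); y=(b[...,0]>1.1*b[...,1])*0+((b[...,0]>110)&(b[...,1]>100)&(b[...,2]<70))
    u=proj(c,[[.611,-.041,.144]])[0]; print(cam,u,im[int(u[1]),int(u[0])])
    h=np.zeros_like(y); h[int(u[1])-25:int(u[1])+25,int(u[0])-25:int(u[0])+25]=1
    v,x=np.nonzero(y*h); print('yellow',x.mean() if len(x) else 0,v.mean() if len(x) else 0,len(x))
    if len(x): print(x.min(),x.max(),v.min(),v.max())
    for th in (0,5,10,15,20,25,30):
        a=np.radians(th); 
        q=[S+stand()@np.array([0,.084-d*np.cos(a)+.0045*np.sin(a),.094+d*np.sin(a)+.0045*np.cos(a)]) for d in (.098,.14)]
        print(th,proj(c,q).round(1).tolist())
E
```

```text
side [313.43885761 237.77441875] [227 203  79]
yellow 310.89285714285717 239.10714285714286 28
305 316 237 241
0 [[311.1, 248.2], [320.4, 256.9]]
5 [[310.9, 245.5], [320.1, 253.1]]
10 [[310.5, 242.7], [319.6, 249.1]]
15 [[309.9, 239.8], [318.9, 244.9]]
20 [[309.2, 236.8], [317.9, 240.6]]
25 [[308.4, 233.7], [316.7, 236.1]]
30 [[307.4, 230.6], [315.3, 231.5]]
top [324.57123508 252.67631251] [204 171   0]
yellow 322.1186440677966 252.97457627118644 118
315 329 247 258
0 [[319.5, 255.1], [332.7, 251.2]]
5 [[319.3, 254.9], [332.6, 250.8]]
10 [[318.9, 254.7], [332.1, 250.6]]
15 [[318.2, 254.7], [331.3, 250.4]]
20 [[317.3, 254.7], [330.2, 250.4]]
25 [[316.1, 254.8], [328.7, 250.5]]
30 [[314.8, 254.9], [326.9, 250.7]]
```

```bash
python3 - <<'E'
from h import *
c=save('wrist','w1'); t=capture('top')
a=cv2.resize(c['color'],(400,300)); b=cv2.resize(t['color'][190:310,240:400],(400,300)); 
s0=cv2.imread('pics/side0.png')[:,:,::-1]; s1=capture('side')['color']
r=lambda i:cv2.resize(i[200:290,260:380],(400,300),interpolation=cv2.INTER_CUBIC)
cv2.imwrite('pics/m1.png',np.vstack([np.hstack([a,b]),np.hstack([r(s0),r(s1)])])[:,:,::-1])
E
```

```text
(no output)
```

View pics/m1.png

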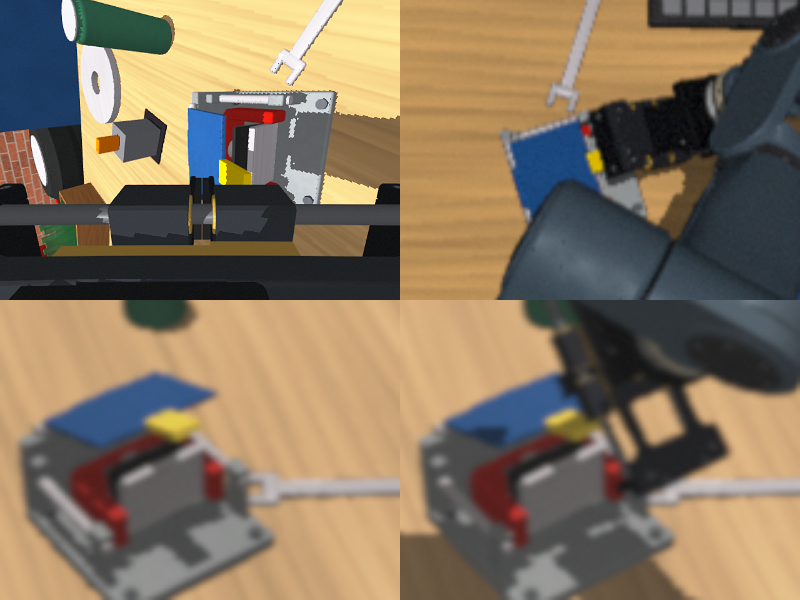

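```bash
python3 - <<'E'
from h import *
s=read_state();c=capture('wrist');p=np.array(s['position']);R=np.array(s['tcp_rot'])
print(p,(proj(c,[p,p+.022*R[:,2],p-.05*R[:,2]])*.625).round(0).tolist(), place_of('wrist','cover_tab')[:2],place_of('wrist','cover_hinge')[:1])
a=np.radians(22)
q=[S+stand()@np.array([x,.084-d*np.cos(a)+.0045*np.sin(a),.094+d*np.sin(a)+.0045*np.cos(a)]) for d in (.098,.14) for x in (-.012,.012)]
print((proj(c,q)*.625).round(0).tolist(), s['time_s'])
E
```

```text
[ 0.60930666 -0.03252701  0.18055497] [[202.0, 189.0], [202.0, 178.0], [201.0, 226.0]] [{'at': [0.6137, -0.0377, 0.1455], 'conf': 0.98}] [{'at': [0.5725, 0.0678, 0.0901], 'conf': 0.95}]
[[224.0, 180.0], [224.0, 157.0], [248.0, 199.0], [250.0, 172.0]] 7.175
```

```bash
python3 -m jog '0 0 -40 0 0 0 0; 0 0 -40 0 0 0 0; 0 0 -40 0 0 0 0; 0 33 33 0 0 0 0; 0 33 33 0 0 0 0; 0 32 32 0 0 0 0; 0 0 0 0 0 0 0; 0 -12 12 0 0 0 0; 0 -12 12 0 0 0 0; 0 -11 11 0 0 0 0; 0 0 0 0 0 0 0'; python3 -m jog '0 -7 -7 0 0 0 0; 0 0 0 0 0 0 0';python3 -m jog '0 -7 -7 0 0 0 0; 0 0 0 0 0 0 0';  python3 -m jog '0 -7 -7 0 0 0 0; 0 0 0 0 0 0 0'; python3 - <<'E'
from h import *
s=read_state();c=save('wrist','w2');p=np.array(s['position']);R=np.array(s['tcp_rot'])
print(stand().T@(p-S),(proj(c,[p,p+.022*R[:,2],p-.05*R[:,2]])).round(0).tolist(), place_of('wrist','cover_tab')[:2])
E
```

```text
time_s: 8.7
position: [0.6194, -0.0642, 0.1282]
tcp_rot: [[0.954, 0.213, -0.213], [0.301, -0.674, 0.675], [0.0, -0.707, -0.707]]
force: [0.3, 0.5, -0.5]
opening: 0.001
grasp_force: 0.0
time_s: 8.95
position: [0.6208, -0.067, 0.1379]
tcp_rot: [[0.954, 0.213, -0.209], [0.299, -0.675, 0.674], [0.002, -0.706, -0.708]]
force: [0.6, -0.3, 0.9]
opening: -0.001
grasp_force: 0.0
time_s: 9.2
position: [0.6204, -0.0668, 0.1475]
tcp_rot: [[0.954, 0.212, -0.21], [0.299, -0.675, 0.675], [0.001, -0.707, -0.708]]
force: [0.2, 0.3, -0.2]
opening: 0.001
grasp_force: 0.0
time_s: 9.45
position: [0.6203, -0.0664, 0.1574]
tcp_rot: [[0.954, 0.212, -0.21], [0.299, -0.675, 0.675], [0.001, -0.707, -0.707]]
force: [-0.4, -0.7, -0.6]
opening: 0.0
grasp_force: 0.0
[-0.00024676 -0.05538701  0.15743098] [[322.0, 302.0], [323.0, 285.0], [322.0, 362.0]] [{'at': [0.6134, -0.0378, 0.1467], 'conf': 0.76}, {'at': [0.6013, -0.0095, 0.0848], 'conf': 0.45}]
```

View pics/w2.png

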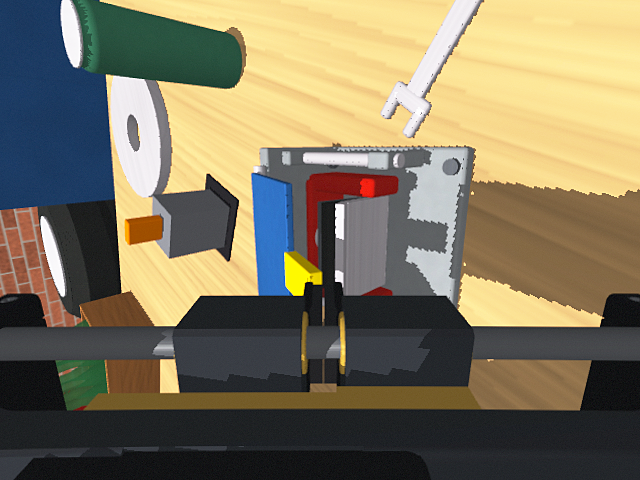

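```bash
python3 -m jog '0 0 -35 0 0 0 30; 0 0 -35 0 0 0 30; 0 0 0 0.134 0 0 30; 0 0 0 0.134 0 0 30; 0 0 0 0.134 0 0 30; 0 0 0 0 0 0 30'; python3 - <<'E'
from h import *
T=toolrot(68); Tc=S+stand()@np.array([0,-.028,.1445])
steps([(Tc-.073*T[:,2],T),(Tc-.003*T[:,2],T)])
print(read_state()['position'],read_state()['opening'])
E
```

```text
time_s: 10.3
position: [0.6338, -0.114, 0.2026]
tcp_rot: [[0.955, 0.106, -0.278], [0.298, -0.355, 0.886], [-0.004, -0.929, -0.37]]
force: [-0.1, 0.2, -0.3]
opening: 0.346
grasp_force: 0.0
[ 1.7 25.2 19.8] [-0.005  0.    -0.005]
[-0.  0. 70.] [0. 0. 0.]
[ 0.63381879 -0.11396085  0.20256997] 0.3463682158779011
```

```bash
python3 -m jog '1.7 25 -10 -0.005 0 -0.005 30; 0 0 15 0 0 0 30; 0 0 15 0 0 0 30; 0 0 0 0 0 0 30'; python3 - <<'E'
from h import *
T=toolrot(68); Tc=S+stand()@np.array([0,-.028,.1445])
steps([(Tc-.003*T[:,2],T)])
s=read_state();c=save('wrist','w3');p=np.array(s['position']);R=np.array(s['tcp_rot'])
print(proj(c,[p,p+.022*R[:,2]]).round(0).tolist(), place_of('wrist','cover_tab')[:2], s['opening'])
E
```

```text
time_s: 10.8
position: [0.6329, -0.1018, 0.1761]
tcp_rot: [[0.953, 0.118, -0.279], [0.303, -0.359, 0.883], [0.004, -0.926, -0.377]]
force: [0.1, -0.2, -0.1]
opening: 0.345
grasp_force: 0.0
[-1.   4.7 69. ] [0.003 0.003 0.005]
[[322.0, 302.0], [322.0, 285.0]] [{'at': [0.6143, -0.037, 0.1465], 'conf': 0.55}, {'at': [0.6023, -0.011, -0.0024], 'conf': 0.5}] 0.34493269652123015
```

View pics/w3.png

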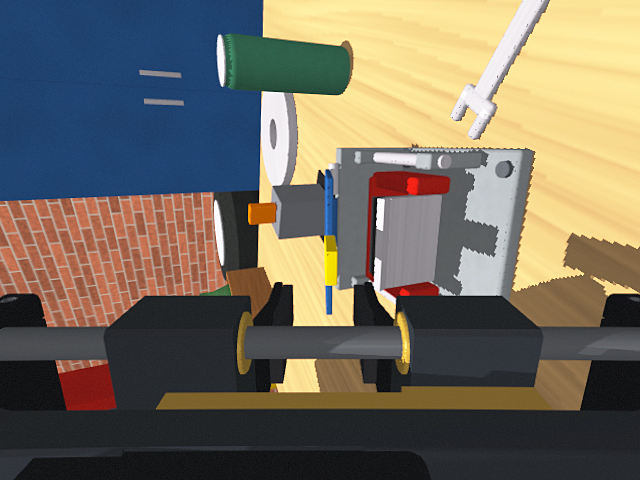

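The wrist view shows the cover edge-on at column 330, with the tab at rows 235–285. The open fingers sit either side (inner edges at 293 and 355), so a 5 mm shift and straight in will grip it.

```bash
python3 -m jog '-1 5 0 0 0 0 30; 0 0 18 0 0 0 30; 0 0 17 0 0 0 30; 0 0 17 0 0 0 30; 0 0 17 0 0 0 30; 0 0 0 0 0 0 30; 0 0 0 0 0 0 0; 0 0 0 0 0 0 0; 0 0 0 0 0 0 0;0 0 0 0 0 0 0; 0 0 0 0 0 0 0'
```

```text
time_s: 12.28
position: [0.6144, -0.0459, 0.1449]
tcp_rot: [[0.954, 0.118, -0.276], [0.3, -0.36, 0.883], [0.005, -0.926, -0.379]]
force: [1.0, -2.4, 1.8]
opening: 0.089
grasp_force: 30.0
```

```bash
python3 -m jog '0 -16.8 1.7 -0.131 0 0 0; 0 -16.8 1.7 -0.131 0 0 0; 0 -16.8 1.7 -0.131 0 0 0; 0 0 0 0 0 0 0'; python3 -m jog '0 -16.8 1.7 -0.131 0 0 0; 0 -16.8 1.7 -0.131 0 0 0; 0 -16.8 1.7 -0.131 0 0 0; 0 0 0 0 0 0 0'
```

```text
time_s: 12.78
position: [0.6049, -0.0167, 0.1888]
tcp_rot: [[0.953, 0.22, -0.21], [0.304, -0.672, 0.676], [0.007, -0.708, -0.707]]
force: [-0.5, -5.8, 6.1]
opening: 0.088
grasp_force: 30.0
time_s: 13.28
position: [0.592, 0.0238, 0.2155]
tcp_rot: [[0.953, 0.283, -0.111], [0.304, -0.879, 0.368], [0.006, -0.385, -0.923]]
force: [-2.8, -5.3, 15.1]
opening: 0.092
grasp_force: 30.0
```

```bash
python3 -m jog '0 -16.8 0 -0.131 0 0 0; 0 -16.8 0 -0.131 0 0 0; 0 -16.8 0 -0.131 0 0 0; 0 0 0 0 0 0 0'; python3 - <<'E'
from h import *
s=read_state(); print(stand().T@(s['position']-S), s['tcp_rot'])
E
```

```text
time_s: 13.78
position: [0.5763, 0.0719, 0.2244]
tcp_rot: [[0.952, 0.305, 0.0], [0.305, -0.952, 0.007], [0.002, -0.006, -1.0]]
force: [-0.9, 0.2, 0.6]
opening: 0.089
grasp_force: 30.0
[-0.00086393  0.08977479  0.22437966] [[ 9.52338923e-01  3.05041530e-01  4.89982056e-04]
 [ 3.05032012e-01 -9.52319699e-01  6.53157748e-03]
 [ 2.45902196e-03 -6.07081525e-03 -9.99978549e-01]]
```

```bash
python3 -m jog '0 0 0 0 0 0 60; 0 0 0 0 0 0 60; 0 0 0 0 0 0 60; 0 0 -20 0 0 0 60; 0 0 -40 0 0 0 60; 0 0 -40 0 0 0 60; 0 0 -40 0 0 0 60; 0 0 0 0 0 0 60'; python3 - <<'E'
from h import *
c=capture('top'); 
print('tab',[ (r['at'],r['conf']) for r in place_of('top','cover_tab')[:2]])
for n in('holder','blade'):
    for f in (place_of,find_in):
        r=f('top',n); print(n,f.__name__,[(np.round(q['at'],3),q['conf']) for q in r[:1]])
c=capture('side');print('tab',[ (r['at'],r['conf']) for r in place_of('side','cover_tab')[:2]])
print([(q['at'],q['conf']) for q in place_of('side','holder')[:1]+find_in('side','blade')[:1]])
steps([(np.array([.40,.275,.33]),toolrot(0,0.))])
E
```

```text
time_s: 14.78
position: [0.5793, 0.0676, 0.3693]
tcp_rot: [[0.954, 0.3, 0.012], [0.3, -0.954, 0.005], [0.013, -0.001, -1.0]]
force: [-0.4, -0.2, -1.0]
opening: 0.685
grasp_force: 0.0
tab [([0.5771, 0.0709, 0.2185], 0.36)]
holder call [(array([ 0.469,  0.296, -0.004]), 0.75)]
holder call [(array([0.469, 0.28 , 0.018]), 0.84)]
blade call [(array([0.468, 0.295, 0.003]), 0.47)]
blade call [(array([0.468, 0.29 , 0.128]), 0.51)]
tab [([0.5726, 0.0698, 0.2167], 0.75)]
[([0.4652, 0.2927, -0.0006], 0.95), ([0.4705, 0.2857, 0.1185], 0.65)]
[-106.7 -249.9   35.4] [-0.005 -0.003  0.306]
```

```bash
python3 -m jog '-8.4 -34.4 0 0 0 0 60; -8.4 -34.4 5 0 0 0 60; -8.4 -34.4 5 0 0 0 60; -8.4 -34.4 10 0 0 0 60; -8.4 -34.4 10 0 0 0 60; -8.4 -34.4 9 0 0 0 60' >/dev/null; python3 -m jog '0 0 0 0 0 -0.131 60; 0 0 0 0 0 -0.131 60; 0 0 0 0 0 -0.131 60; 0 0 0 0 0 -0.131 60; 0 0 0 0 0 -0.131 60; 0 0 0 0 0 -0.131 60; 0 0 0 0 0 -0.131 60; 0 0 0 0 0 -0.131 60; 0 0 0 0 0 -0.131 60; 0 0 0 0 0 0 60';  python3 - <<'E'
from h import *
c=save('wrist','w4')
for n in('holder','blade'):
    for f in (place_of,find_in):
        r=f('wrist',n); print(n,[(np.round(q['at'],3),q['conf']) for q in r[:1]])
def plane(c,px,z):
    u=cv2.undistortPoints(np.array(px,float).reshape(-1,1,2),c['camera_matrix'],np.array(c['distortion']))[:,0]
    d=np.c_[u,np.ones(len(u))]@c['R']; o=-c['R'].T@c['t']
    return (o+d*((z-o[2])/d[:,2])[:,None])[:,:2]
b=c['color'].astype(int)
m=((b[...,0]>150)&(b[...,1]>60)&(b[...,1]<.72*b[...,0])&(b[...,2]<70)).astype(np.uint8)
n,l,st,ce=cv2.connectedComponentsWithStats(m); 
for k in np.argsort(-st[1:,4])[:3]+1:
    pts=np.argwhere(l==k)[:,::-1]; w=plane(c,pts,.134)*1000
    print('orange',st[k],ce[k],cv2.minAreaRect(w.astype(np.float32)))
E
```

```text
time_s: 17.27
position: [0.467, 0.2505, 0.3268]
tcp_rot: [[0.087, 0.996, 0.003], [0.996, -0.087, 0.005], [0.005, 0.003, -1.0]]
force: [0.3, -0.3, -0.3]
opening: 0.691
grasp_force: 0.0
holder [(array([ 0.472,  0.296, -0.001]), 0.85)]
holder [(array([0.469, 0.305, 0.088]), 0.73)]
blade [(array([0.47 , 0.289, 0.006]), 0.65)]
blade [(array([0.464, 0.291, 0.136]), 0.66)]
orange [304 172  34  15 273] [321.94505495 178.95238095] ((467.904541015625, 292.8361511230469), (13.632695198059082, 32.60591506958008), 84.98081970214844)
```

View pics/w4.png

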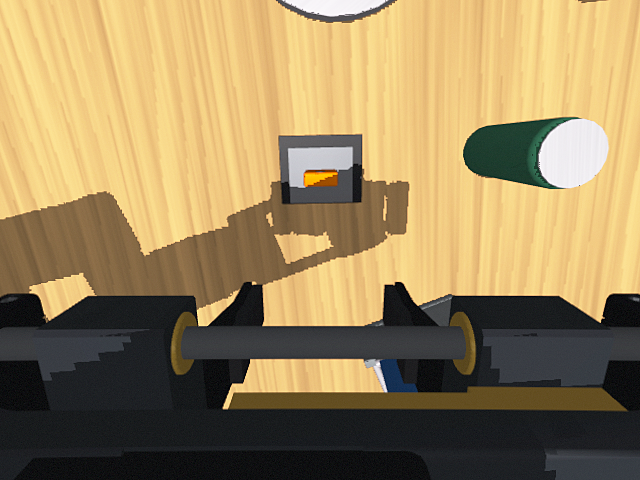

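```bash
python3 -m jog '21 -1.4 0 0 0 0 60; 21.4 -1.3 20 0 0 0 60; 0 0 40 0 0 0 60; 0 0 40 0 0 0 60; 0 0 40 0 0 0 60; 0 0 25 0 0 0 60; 0 0 0 0 0 0 60; 0 0 0 0 0 0 60'; python3 - <<'E'
from h import *
capture('wrist')
print([(np.round(q['at'],3),q['conf']) for q in find_in('wrist','blade')[:1]])
steps([(np.array([.468,.2928,.120]),toolrot(0,np.radians(85)))])
E
```

```text
time_s: 18.52
position: [0.4694, 0.2941, 0.1631]
tcp_rot: [[0.086, 0.996, 0.005], [0.996, -0.086, 0.006], [0.006, 0.005, -1.0]]
force: [-0.7, 0.2, -0.2]
opening: 0.691
grasp_force: 0.0
[(array([0.468, 0.296, 0.137]), 0.96)]
[-1.8 -1.8 43.7] [ 0.006 -0.007  0.001]
```

```bash
python3 -m jog '-0.8 -1.6 10 0.005 -0.006 0 60; 0 0 16 0 0 0 60; 0 0 17 0 0 0 60; 0 0 0 0 0 0 60; 0 0 0 0 0 0 20; 0 0 0 0 0 0 20; 0 0 0 0 0 0 20; 0 0 0 0 0 0 20; 0 0 0 0 0 0 20'
```

```text
time_s: 19.75
position: [0.4673, 0.2932, 0.1196]
tcp_rot: [[0.086, 0.996, -0.001], [0.996, -0.086, 0.0], [-0.0, -0.001, -1.0]]
force: [-0.6, -0.0, 1.7]
opening: 0.387
grasp_force: 30.0
```

```bash
python3 -m jog '0 0 -20 0 0 0 20; 0 0 -35 0 0 0 20; 0 0 -35 0 0 0 20; 0 0 -35 0 0 0 20; 0 0 -35 0 0 0 20; 0 0 -35 0 0 0 20; 0 0 -35 0 0 0 20; 0 0 -30 0 0 0 20; 0 0 0 0 0 0 20'; python3 - <<'E'
from h import *
for cam in('top','side'):
    capture(cam); print(cam,[(n,np.round(q['at'],4),round(q['conf'],2)) for n in ('gap','shoe','pad','stand','cover_hinge','blade') for q in place_of(cam,n)[:1]])
steps([(np.array([.467,.293,.375]),toolrot(0,np.radians(107.4))),(S+stand()@[0,-.06,.375],toolrot(0,np.radians(107.4)))])
E
```

```text
time_s: 20.88
position: [0.4683, 0.2937, 0.3812]
tcp_rot: [[0.086, 0.996, 0.003], [0.996, -0.086, 0.002], [0.002, 0.002, -1.0]]
force: [-0.0, 0.3, -0.8]
opening: 0.388
grasp_force: 30.0
top [('gap', array([ 0.6028, -0.0056,  0.0839]), 0.43), ('shoe', array([ 0.6016, -0.0143,  0.0009]), 0.67), ('pad', array([ 6.042e-01, -1.210e-02, -1.000e-04]), 0.44), ('stand', array([ 0.6024, -0.0159,  0.0011]), 0.7), ('cover_hinge', array([0.5745, 0.0698, 0.0911]), 0.86), ('blade', array([0.468 , 0.2965, 0.2651]), 0.51)]
side [('gap', array([ 0.6017, -0.0048,  0.0825]), 0.7), ('shoe', array([ 0.6028, -0.0145, -0.0035]), 0.81), ('stand', array([ 0.6033, -0.0121, -0.0012]), 0.78), ('cover_hinge', array([0.5768, 0.0724, 0.0913]), 0.94), ('blade', array([0.4688, 0.2935, 0.264 ]), 0.88)]
[-0.3 -0.4  4.1] [-0.002  0.    -0.39 ]
[-393.4   39.1    0. ] [0. 0. 0.]
```

```bash
python3 -m jog '0 0 0 0 0 -0.13 20; 0 0 0 0 0 -0.13 20; 0 0 0 0 0 -0.13 20; 0 0 0 0 0 0 20' >/dev/null; python3 -m jog '-20 2 0 0 0 0 20; -39 4 0 0 0 0 20; -39 4 0 0 0 0 20; -39 4 0 0 0 0 20; -39 4 0 0 0 0 20; -39 4 0 0 0 0 20; -39 4 0 0 0 0 20; -39 4 0 0 0 0 20; -39 4 0 0 0 0 20; -39 3 0 0 0 0 20; -22 2 0 0 0 0 20; 0 0 0 0 0 0 20'; python3 - <<'E'
from h import *
c=save('wrist','w5')
print([(n,np.round(q['at'],4),round(q['conf'],2)) for n in ('gap','shoe','pad','stand','cover_hinge','cover_tab','blade') for q in place_of('wrist',n)[:1]])
E
```

```text
time_s: 23.58
position: [0.6223, -0.0718, 0.3784]
tcp_rot: [[-0.296, 0.955, -0.003], [0.955, 0.296, 0.0], [0.001, -0.003, -1.0]]
force: [-0.4, 1.5, -0.9]
opening: 0.386
grasp_force: 30.0
[('gap', array([ 0.5986, -0.0097,  0.0839]), 0.86), ('shoe', array([ 0.6026, -0.013 ,  0.0048]), 0.59), ('pad', array([ 0.6023, -0.0136,  0.0028]), 0.63), ('stand', array([ 0.6011, -0.0127, -0.0047]), 0.61), ('cover_hinge', array([ 0.6029, -0.0128, -0.0032]), 0.69), ('cover_tab', array([0.5772, 0.074 , 0.2221]), 0.63), ('blade', array([ 0.6216, -0.0751,  0.2615]), 0.58)]
```

View pics/w5.png

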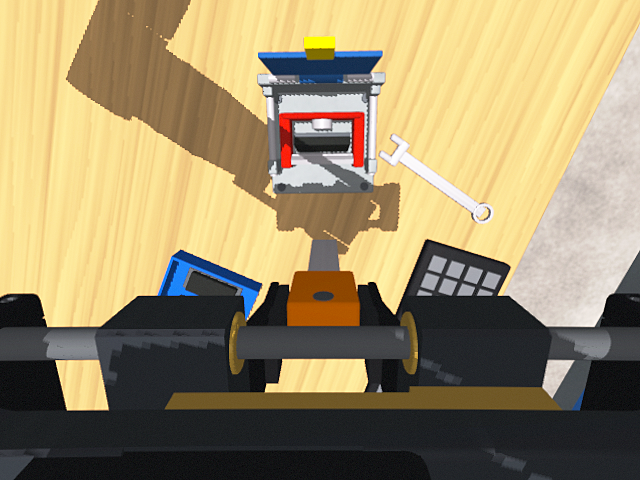

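```bash
cat >> h.py <<'E'
def prof(c,z=.085,xs=(-.02,0,.02),ys=np.arange(-.022,.042,.002)):
    g=cv2.cvtColor(c['color'],cv2.COLOR_RGB2GRAY)
    for x in xs:
        q=proj(c,np.array([S+stand()@[x,y,z] for y in ys]))
        print('x',x,[(round(y*1000),int(cv2.getRectSubPix(g,(1,1),tuple(map(float,p)))[0,0])) for y,p in zip(ys,q)])
E
python3 - <<'E'
from h import *
c=capture('wrist'); prof(c)
n=trace('wrist','pad'); 
for t in('pad','shoe'):
    r=trace('wrist',t)
    if r:
        v,u=np.nonzero(r[0]['pixels']); print(t,r[0]['conf'],u.min(),u.max(),v.min(),v.max())
print('px per mm',np.diff(proj(c,[S+stand()@[0,0,.085],S+stand()@[0,.01,.085]]),axis=0)/10, proj(c,[S+stand()@[0,0,.085]]))
E
```

```text
x -0.02 [(-22, 225), (-20, 225), (-18, 222), (-16, 222), (-14, 225), (-12, 225), (-10, 228), (-8, 230), (-6, 196), (-4, 153), (-2, 113), (0, 127), (2, 111), (4, 71), (6, 20), (8, 23), (10, 25), (12, 25), (14, 37), (16, 59), (18, 58), (20, 53), (22, 112), (24, 146), (26, 160), (28, 230), (30, 223), (32, 223), (34, 223), (36, 224), (38, 145), (40, 93)]
x 0 [(-22, 224), (-20, 224), (-18, 223), (-16, 227), (-14, 218), (-12, 92), (-10, 119), (-8, 123), (-6, 122), (-4, 119), (-2, 113), (0, 174), (2, 173), (4, 155), (6, 26), (8, 27), (10, 26), (12, 43), (14, 59), (16, 56), (18, 54), (20, 51), (22, 102), (24, 143), (26, 139), (28, 204), (30, 85), (32, 206), (34, 244), (36, 241), (38, 240), (40, 243)]
x 0.02 [(-22, 102), (-20, 102), (-18, 102), (-16, 102), (-14, 101), (-12, 82), (-10, 222), (-8, 234), (-6, 223), (-4, 183), (-2, 177), (0, 241), (2, 179), (4, 75), (6, 24), (8, 26), (10, 29), (12, 42), (14, 55), (16, 56), (18, 59), (20, 52), (22, 87), (24, 141), (26, 142), (28, 214), (30, 225), (32, 222), (34, 222), (36, 222), (38, 195), (40, 108)]
pad 0.71 293 350 134 155
shoe 0.85 291 351 155 166
px per mm [[ 0.0016873  -0.83252376]] [[323.75583961 157.21698129]]
```

```bash
python3 - <<'E'
from h import *
s=read_state(); p=np.array(s['position']);R=np.array(s['tcp_rot'])
c=capture('wrist'); g=c['color'].astype(int)
# blade tip: predicted vs strip
tip=p+R@np.array([0,0,.1146]); print('tip pred',proj(c,[tip, tip+.01*R[:,1],tip-.01*R[:,1],p+R@np.array([0.002,0,.1146]),p+R@np.array([-0.002,0,.1146])]).round(1).tolist(), 'stand',stand().T@(tip-S))
print('col325 rows 230-262',[(r,tuple(g[r,325])) for r in range(232,274,3)])
print('row255',[(u,g[255,u,0]) for u in range(304,350,3)])
# base front edge (y=-75,z=.014), hinge wall outer, base sides
print('base front pred',proj(c,[S+stand()@[x,-.075,.014] for x in(-.05,0,.05)]).round(1).tolist())
for u in (290,310,345): print(u,[(r,g[r,u,0],g[r,u,2]) for r in range(180,204,2)])
print('base sides pred',proj(c,[S+stand()@[x,-.06,.014] for x in(-.075,.075)]).round(1).tolist(),[(u,g[182,u,2]) for u in list(range(262,284,2))+list(range(362,384,2))])
E
```

```text
tip pred [[323.8, 241.0], [336.2, 241.0], [311.5, 241.0], [323.8, 238.6], [323.8, 243.3]] stand [ 0.00026995 -0.05902506  0.26443638]
col325 rows 230-262 [(232, (np.int64(127), np.int64(100), np.int64(68))), (235, (np.int64(137), np.int64(108), np.int64(69))), (238, (np.int64(139), np.int64(109), np.int64(68))), (241, (np.int64(104), np.int64(100), np.int64(105))), (244, (np.int64(105), np.int64(101), np.int64(105))), (247, (np.int64(106), np.int64(101), np.int64(104))), (250, (np.int64(106), np.int64(101), np.int64(105))), (253, (np.int64(107), np.int64(104), np.int64(107))), (256, (np.int64(106), np.int64(104), np.int64(106))), (259, (np.int64(107), np.int64(104), np.int64(108))), (262, (np.int64(107), np.int64(106), np.int64(109))), (265, (np.int64(107), np.int64(105), np.int64(108))), (268, (np.int64(107), np.int64(105), np.int64(109))), (271, (np.int64(138), np.int64(73), np.int64(15)))]
row255 [(304, np.int64(250)), (307, np.int64(250)), (310, np.int64(128)), (313, np.int64(106)), (316, np.int64(106)), (319, np.int64(108)), (322, np.int64(106)), (325, np.int64(107)), (328, np.i
[... 1382 characters left out ...]
int64(110), np.int64(82)), (196, np.int64(146), np.int64(75)), (198, np.int64(143), np.int64(73)), (200, np.int64(141), np.int64(75)), (202, np.int64(144), np.int64(75))]
base sides pred [[273.4, 196.2], [374.2, 196.3]] [(262, np.int64(74)), (264, np.int64(74)), (266, np.int64(78)), (268, np.int64(68)), (270, np.int64(134)), (272, np.int64(187)), (274, np.int64(239)), (276, np.int64(234)), (278, np.int64(237)), (280, np.int64(216)), (282, np.int64(231)), (362, np.int64(106)), (364, np.int64(105)), (366, np.int64(101)), (368, np.int64(165)), (370, np.int64(195)), (372, np.int64(171)), (374, np.int64(147)), (376, np.int64(140)), (378, np.int64(141)), (380, np.int64(135)), (382, np.int64(138))]
```

```bash
python3 -m jog '22 0 0 0 0 0 20; 22 -0.5 0 0 0 0 20; 23.5 -0.5 20 0 0 0 20; 0 0 35 0 0 0 20; 0 0 35 0 0 0 20; 0 0 35 0 0 0 20; 0 0 35 0 0 0 20; 0 0 0 0 0 0 20; 0 0 0 0 0 0 20'; python3 - <<'E'
from h import *
s=read_state(); p=np.array(s['position']);R=np.array(s['tcp_rot'])
tip=p+R@np.array([0,0,.1146]); print('tip stand',stand().T@(tip-S))
c=save('wrist','w6')
prof(c,xs=(-.024,-.016,.016,.024))
cv2.imwrite('pics/w6z.png',cv2.resize(c['color'][100:340,160:480,::-1],None,fx=2.5,fy=2.5,interpolation=cv2.INTER_CUBIC))
print(proj(c,[tip]), proj(c,[S+stand()@[0,.0085,.085]]))
E
```

```text
time_s: 25.35
position: [0.6015, -0.0053, 0.2205]
tcp_rot: [[-0.3, 0.954, 0.0], [0.954, 0.3, -0.001], [-0.001, -0.0, -1.0]]
force: [0.2, 0.2, -0.3]
opening: 0.392
grasp_force: 30.0
tip stand [2.53164502e-05 8.47395301e-03 1.05860603e-01]
x -0.024 [(-22, 103), (-20, 103), (-18, 105), (-16, 104), (-14, 106), (-12, 123), (-10, 121), (-8, 120), (-6, 120), (-4, 120), (-2, 116), (0, 124), (2, 104), (4, 102), (6, 104), (8, 102), (10, 105), (12, 65), (14, 30), (16, 31), (18, 33), (20, 30), (22, 44), (24, 70), (26, 67), (28, 103), (30, 103), (32, 103), (34, 102), (36, 102), (38, 102), (40, 102)]
x -0.016 [(-22, 104), (-20, 104), (-18, 102), (-16, 102), (-14, 102), (-12, 124), (-10, 124), (-8, 120), (-6, 118), (-4, 121), (-2, 116), (0, 126), (2, 107), (4, 101), (6, 104), (8, 104), (10, 105), (12, 69), (14, 28), (16, 31), (18, 28), (20, 30), (22, 44), (24, 68), (26, 65), (28, 100), (30, 104), (32, 101), (34, 101), (36, 103), (38, 101), (40, 100)]
x 0.016 [(-22, 100), (-20, 100), (-18, 101), (-16, 100), (-14, 97), (-12, 124), (-10, 124), (-8, 121), (-6, 120), (-4, 122), (-2, 118), (0, 127), (2, 108), (4, 105), (6, 106), (8, 104), (10, 105), (12, 86), (14, 28), (16, 29), (18, 32), (20, 31), (22, 34), (24, 69), (26, 68), (28, 95), (30, 103), (32, 103), (34, 102), (36, 103), (38, 102), (40, 101)]
x 0.024 [(-22, 101), (-20, 99), (-18, 100), (-16, 100), (-14, 97), (-12, 126), (-10, 124), (-8, 122), (-6, 120), (-4, 122), (-2, 118), (0, 128), (2, 109), (4, 104), (6, 106), (8, 104), (10, 107), (12, 87), (14, 27), (16, 30), (18, 33), (20, 31), (22, 29), (24, 69), (26, 67), (28, 90), (30, 101), (32, 100), (34, 102), (36, 102), (38, 102), (40, 102)]
[[323.8655086  241.01191419]] [[323.80397325 234.46544627]]
```

View pics/w6z.png

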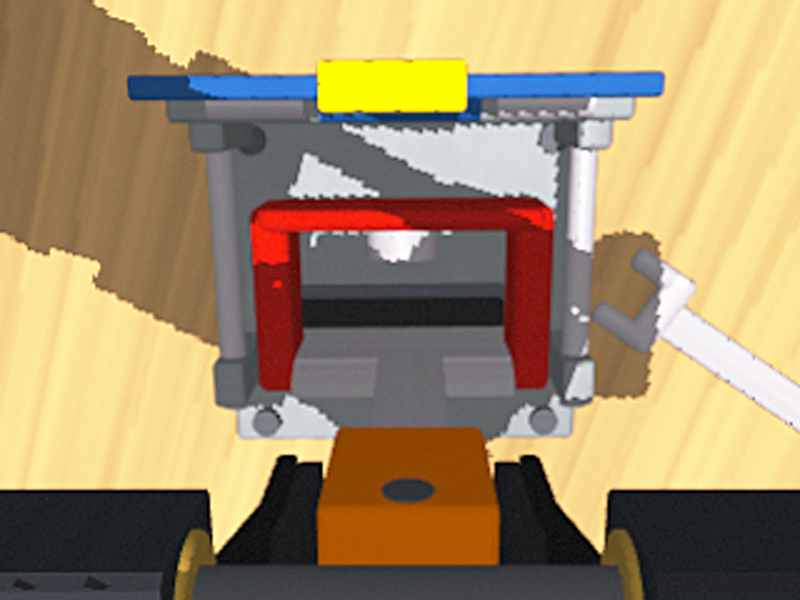

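The wrist view (crop) shows the cover upright at row 80. The blade is centred along x, and the mouth lies between the shoe top edge (row ~330) and the pad (300–325). The pad edge is at y≈12.3 and the shoe face at ~1.5 to 4, so I'll shift the blade to y≈7.3 and descend slowly.

```bash
python3 -m jog '-1.2 0 5 0 0 0 20; 0 0 0 0 0 0 20'; python3 -m jog '0 0 10 0 0 0 20; 0 0 0 0 0 0 20' | egrep 'pos|force:'; python3 -m jog '0 0 10 0 0 0 20; 0 0 0 0 0 0 20'| egrep 'pos|force:';  python3 -m jog '0 0 10 0 0 0 20; 0 0 0 0 0 0 20'| egrep 'pos|force:'; python3 -m jog '0 0 8 0 0 0 20; 0 0 0 0 0 0 20'| egrep 'pos|force:'
```

```text
time_s: 25.65
position: [0.6012, -0.0073, 0.2145]
tcp_rot: [[-0.299, 0.954, -0.001], [0.954, 0.299, -0.001], [-0.0, -0.002, -1.0]]
force: [0.0, 0.3, -0.8]
opening: 0.387
grasp_force: 30.0
position: [0.6001, -0.0071, 0.2028]
force: [-0.4, 0.5, -2.0]
grasp_force: 30.0
position: [0.6002, -0.0071, 0.1928]
force: [0.7, -0.6, -0.9]
grasp_force: 30.0
position: [0.6003, -0.0072, 0.1829]
force: [0.2, 0.4, -1.3]
grasp_force: 30.0
position: [0.6008, -0.0073, 0.1754]
force: [0.3, 0.4, -1.3]
grasp_force: 30.0
```

```bash
python3 -m jog '0 0 3 0 0 0 20; 0 0 0 0 0 0 20' | egrep 'pos|force: \['; python3 -m jog '0 0 2 0 0 0 20'| egrep 'pos|force: \[';  python3 -m jog '0 0 2 0 0 0 20'| egrep 'pos|force: \['; python3 -m jog '0 0 2 0 0 0 20'| egrep 'pos|force: \[';python3 -m jog '0 0 1 0 0 0 20'| egrep 'pos|force: \[';python3 -m jog '0 0 1 0 0 0 20'| egrep 'pos|force: \[';python3 -m jog '0 0 0 0 0 0 20'| egrep 'pos|force: \['
```

```text
position: [0.601, -0.0073, 0.1729]
force: [0.0, 0.9, -1.1]
position: [0.6012, -0.0073, 0.1712]
force: [-1.0, -0.3, -0.6]
position: [0.6011, -0.0073, 0.169]
force: [-0.7, -1.3, -0.1]
position: [0.601, -0.0072, 0.1669]
force: [0.3, -1.0, -0.0]
position: [0.6008, -0.0072, 0.1658]
force: [-0.6, -0.4, -0.2]
position: [0.6009, -0.0072, 0.1649]
force: [0.1, -1.5, -0.2]
position: [0.6009, -0.0072, 0.1649]
force: [-0.2, -0.4, -1.7]
```

```bash
for i in 1; do :; done; python3 -m jog '0 0 1.5 0 0 0 20'| egrep 'pos|force: \[';python3 -m jog '0 0 1.5 0 0 0 20'| egrep 'pos|force: \[';python3 -m jog '0 0 1.5 0 0 0 20'| egrep 'pos|force: \[';python3 -m jog '0 0 1 0 0 0 20'| egrep 'pos|force: \[';python3 -m jog '0 0 1 0 0 0 20'| egrep 'pos|force: \[';python3 -m jog '0 0 0 0 0 0 20'| egrep 'pos|force: \['
```

```text
position: [0.6011, -0.0072, 0.1638]
force: [0.1, -1.1, 2.7]
position: [0.6013, -0.0072, 0.1624]
force: [-0.2, -0.8, 3.2]
position: [0.6014, -0.0072, 0.1609]
force: [0.7, -0.6, 3.8]
position: [0.6014, -0.0072, 0.1599]
force: [-0.1, -0.0, 4.1]
position: [0.6014, -0.0072, 0.1589]
force: [-0.1, -0.1, 5.5]
position: [0.6013, -0.0072, 0.1587]
force: [0.9, 0.8, 4.4]
```

```bash
python3 -m jog '0 0 0 0 0 0 20; 0 0 0 0 0 0 20; 0 0 0 0 0 0 20'; python3 - <<'E'
from h import *
for cam in('side','wrist'):
    capture(cam); print(cam,[(n,np.round(q['at'],3),round(q['conf'],2)) for n in ('cover_tab','gap','blade') for q in place_of(cam,n)[:1]])
E
```

```text
time_s: 28.78
position: [0.6013, -0.0072, 0.1587]
tcp_rot: [[-0.299, 0.954, -0.001], [0.954, 0.299, -0.0], [-0.0, -0.001, -1.0]]
force: [0.9, 0.3, 5.1]
opening: 0.387
grasp_force: 30.0
side [('cover_tab', array([ 0.561, -0.441, -0.003]), 0.39), ('gap', array([ 0.6  , -0.005,  0.08 ]), 0.72), ('blade', array([ 0.604, -0.007,  0.041]), 0.5)]
wrist [('cover_tab', array([0.578, 0.075, 0.223]), 0.95), ('gap', array([ 0.598, -0.006,  0.083]), 0.9), ('blade', array([ 0.604, -0.012,  0.046]), 0.86)]
```

Blade is seated about 41 mm deep with roughly 6 N of drag, and the cover is still upright, so I'm handing in.

```bash
python3 -c "
from rig import *
print(hand_in())"
```

```text
the job is handed in; nothing more can be done
None
```

I handed the job in at about 29 s of the 61 s: the cover stands upright and released, and the blade is held by its handle about 41 mm down the gap with roughly 6 N of drag; `hand_in()` returned no verdict, and I didn't re-check the bystanders at the end.

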